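# Load the kiln shelf: vases onto their cookies

## Robot

A 7-joint arm with a two-finger parallel gripper is mounted at the origin on the work surface. World frame = base frame: x ahead of the robot, y to its left, z up, the work surface at z = 0. Lengths are in m, angles in rad, forces in N, time in s.
With the tool pointing down it reaches from about 0.425 to 0.875 m from the base axis. Payload 8.4 kg.
Tool frame: the origin (TCP) lies midway between the tips of the shut fingers; the grasp point (between the pads) lies 19 mm behind it (pinch_z is the distance from the TCP to the grasp point, in m); z points along the fingers, y is the line along which they close (so a half turn about z gives the same grasp; the last joint's range is limited). The gripper opens to 87 mm and grips with 3 to 60 N. Pads are 19 mm wide; open, the fingers measure 117 mm over their backs; the gripper's body (75 mm by 190 mm) begins 51 mm behind the grasp point.
Start: joints at [1.063, 0.333, 0.04, 1.465, -0.013, 1.343, -0.059], TCP at [0.258, -0.596, 0.223] pointing down, gripper open.
Joint ranges: [-2.58, 2.58], [-0.38, 2.09], [-1.3, 1.39], [0.25, 2.4], [-1.5, 4.64], [0.08, 2.09], [-2.65, 2.65]. Speed limits (rad/s): [2.22, 2.22, 2.79, 2.79, 3.14, 3.14, 3.14].

## Interface

Orientations are given as a rotation vector (axis times angle).
In Python, from station import observe, camera, get_calibration, hand_in, pinch_z gives the robot as it stands. The module is installed in compiled form; this text tells all that it offers.
- The arm moves only by the tool arm_command, never from a script. Its argument "moves" is a list that holds one entry, the list of rows, each a list of 6 numbers: the shift along the world's x, y, z scaled (see below), then the turn, a rotation vector about the world's x, y, z scaled (see below). A call has 1 to 10 rows; each row is the pose to reach, as a shift and turn from the pose commanded when the call began; what a row does not reach only later rows make up. The controller multiplies each number of a shift by 0.2 m and each number of a turn by pi/4 rad. A row lasts 1/10 s, in which the tool goes at most 50 mm and 8.59 degrees, less where a joint would pass 70% of its speed; a pose out of reach is approached as far as the arm can. A call with a number of a shift or a turn outside -1 to 1 is refused whole. A call with a gripper value outside its range is refused whole. "gripper" is the opening, from -1 (shut) to 1 (fully open), set as the call begins (left out, the last holds). The fingers move at their own pace and stop on an object; the grip force is fixed at half the most. Time passes only in rows, so rows that repeat a pose let the fingers close. It gives the time, the measured TCP pose, the force, the opening and the grip force at its end, in the units of the state.
- observe(): the state, without advancing time (a new reading comes with each control period).
- camera(name): name is "scene" or "top" or "wrist"; returns the picture (384x512x3 uint8, red, green, blue); there is no depth.
- get_calibration(name): a dict with "intrinsics" (3x3 intrinsics, pixels), "position" and "attitude" of the camera in the world. Camera axes: x right, y up, looking along -z (the intrinsics and any distortion apply to the point x, -y, -z); pixel columns grow to the right and rows downward; lengths in m; the calibration is good to about 2 mm. The wrist camera is an equidistant fisheye: a pixel r from the principal point sees the ray r / f radians off the axis. A picture is of the moment at which its call begins: read the wrist's pose just before it. get_calibration takes no time and is no camera call; for the wrist camera it gives the pose at the moment of the call.
- hand_in(): hands the job in; it is judged then, once.
The state is a dict: "clock": time; "joint_pos": joint angles; "qd": joint speeds; "tau": joint torques, N m; "position": TCP position; "eef_rot": TCP orientation; "force": force on the tool from outside, world axes, zero at the start; "ft_torque": the same for the moment, N m; "width": finger opening in m; "grasp_force": force on a finger pad.
Only numpy, scipy, OpenCV 4.12 (cv2) and the standard library are available. Lean on these libraries where they do the work, as an engineer would, in place of code of your own. Each camera call takes 0.05 s, during which the arm holds its last target. There are 200 camera calls.

## Task

Load the kiln shelf: pick out the three bottle vases with narrow necks and stand each one upright in the middle of the kiln cookie (the flat clay discs on the pale shelf) of its own size, large vase on the large cookie, medium on medium, small on small. Load the large vase first, then the medium, then the small, and set each down gently, without dropping it or knocking it over. Leave the tumbler, the bowl, the loop tool and the cookies where they are.

Things in the scene. Friction and masses are not known exactly. Their poses are not given: they have to be found in the camera images.
- vase_large: The large vase: unglazed buff bottle vase, 145 mm tall, flat foot 64 mm across, belly 76 mm across, with a straight round neck 34 mm across from 102 mm up to the rim at 145 mm; about 320 g, its mouth shown as a dark disc (solid: grip the neck from outside). Stands on the plywood ware board (18 mm thick). Origin: centre of its underside; z up its axis.
- vase_medium: The medium vase: unglazed buff bottle vase, 112 mm tall, flat foot 52 mm across, belly 60 mm across, with a straight round neck 30 mm across from 70 mm up to the rim at 112 mm; about 200 g, its mouth shown as a dark disc (solid: grip the neck from outside). Stands on the plywood ware board (18 mm thick). Origin: centre of its underside; z up its axis.
- vase_small: The small vase: unglazed buff bottle vase, 80 mm tall, flat foot 40 mm across, belly 48 mm across, with a straight round neck 24 mm across from 40 mm up to the rim at 80 mm; about 100 g, its mouth shown as a dark disc (solid: grip the neck from outside). Stands on the plywood ware board (18 mm thick). Origin: centre of its underside; z up its axis.
- cookie_large: The large kiln cookie: flat round brown clay disc, 100 mm across, 10 mm thick, lying loose on the pale kiln shelf (280 x 280 x 15 mm slab), the cookies at least 130 mm apart centre to centre. Origin: centre of its underside (its top is 10 mm above that); z up.
- cookie_medium: The medium kiln cookie: flat round brown clay disc, 80 mm across, 10 mm thick, lying loose on the pale kiln shelf (280 x 280 x 15 mm slab), the cookies at least 130 mm apart centre to centre. Origin: centre of its underside (its top is 10 mm above that); z up.
- cookie_small: The small kiln cookie: flat round brown clay disc, 60 mm across, 10 mm thick, lying loose on the pale kiln shelf (280 x 280 x 15 mm slab), the cookies at least 130 mm apart centre to centre. Origin: centre of its underside (its top is 10 mm above that); z up.
- tumbler: Bystander: buff open cup, slightly tapered, without a neck, 90 mm tall, 62 mm across the rim, standing on the ware board; stays there. Origin: centre of its underside.
- bowl: Bystander: buff low open bowl, 45 mm tall, 94 mm across the rim, standing on the ware board; stays there. Origin: centre of its underside. The five pots stand at least 110 mm apart, centre to centre, and the board may be to the robot's left or right of the kiln shelf.
- loop_tool: Bystander: wooden modelling tool with a wire loop, 170 mm long, 14 mm thick, lying on the table beyond the shelf and the board; stays there. Origin: on the table near the middle of its length; its length is along y.
Not all that is in view belongs to the job. Leave any red or turquoise look-alike of the cookie_large alone.

How it is judged:
By the outcome, as a careful person would: the job done as asked, in the order asked, and still so for the second after the job is handed in, with the robot touching nothing.
It also fails if it takes over 93 s, if anything falls off the work surface, if the arm or the gripper's body presses on something with over 40 N, if the wrist force passes 120 N, or if a joint passes its speed limit or range.

## Working session

There is one attempt and no reset: what is moved stays moved. The work goes in short steps, Python scripts to look and compute and a tool call to move; the robot and the scene stay as the last step left them, time stands still between calls to the robot, and variables do not carry over. Pictures are saved under pics/ and viewed, at most 14 in all, crops included, and the job is handed in when it is done.

Besides the shell and the picture viewer there is one more tool, called after "Emit:" by a JSON object that holds its "api" and its "payload", one argument or row to a line. arm_command: Moves the arm, as the interface text tells. Shifts and turns lie within -1 to 1; 1 stands for 0.2 m of shift or pi/4 rad of turn. Its arguments: {"type":"object","properties":{"moves":{"type":"array","items":{"type":"array","items":{"type":"array","items":{"type":"number"}}}},"gripper":{"type":"number"}},"required":["moves"]}

```bash
mkdir -p pics
python3 - <<'E'
from station import *
import cv2
for n in("scene","top"):
    im=camera(n); cv2.imwrite(f"pics/{n}0.png",cv2.cvtColor(im,cv2.COLOR_RGB2BGR)); print(n,get_calibration(n))
o=observe();print(o["clock"],o["position"],o["eef_rot"],o["width"],pinch_z)
E
```

```text
scene {'intrinsics': array([[421.05476514,   0.        , 251.42748775],
       [  0.        , 421.05476514, 187.83434928],
       [  0.        ,   0.        ,   1.        ]]), 'position': array([1.37112011, 0.64015723, 0.67940228]), 'attitude': array([0.54897916, 1.10791168, 1.95615592])}
top {'intrinsics': array([[415.99115299,   0.        , 253.09532241],
       [  0.        , 415.99115299, 195.2443809 ],
       [  0.        ,   0.        ,   1.        ]]), 'position': array([0.39216446, 0.07735753, 1.05787256]), 'attitude': array([ 0.12076604, -0.14627352, -1.55936559])}
0.1 [ 0.25817244 -0.59606517  0.22176665] [-3.07485166e+00 -6.37310306e-01  6.02884732e-04] 0.08694809732463255 0.0187
```

View pics/scene0.png

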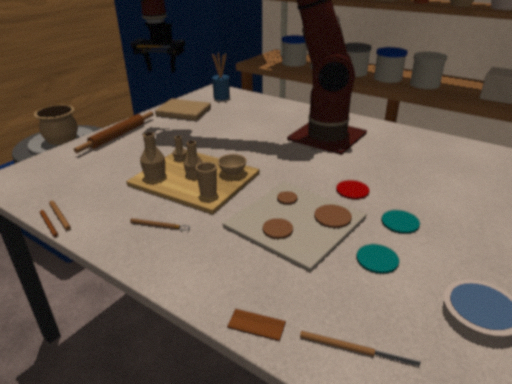

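View pics/top0.png

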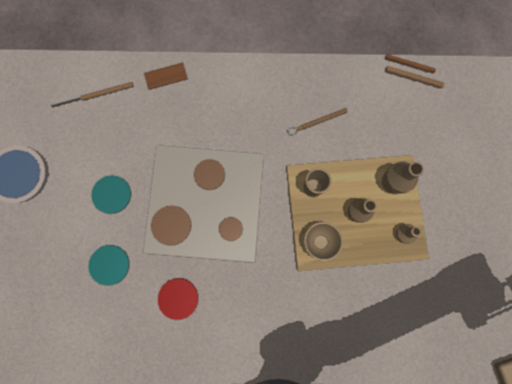

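Scene picture: the board is on the robot's right, holding all five pots; the shelf has three brown cookies.

Candidates in the top picture:
- **Bottle vases:** large mouth about (416,169), medium about (370,206), small about (415,232).
- **Not vases, no neck:** tumbler (317,182) and bowl (322,240).
- **Brown cookies:** large (171,225), medium (209,174), small (230,229).
- **Look-alikes to leave:** turquoise (111,195) and (109,265), red (178,299).

Next I check the choice in a close crop.

```bash
cat > h.py <<'E'
import numpy as np, cv2
from scipy.spatial.transform import Rotation as Ro
from station import *
def ray(n,uv):
    c=get_calibration(n);K=c["intrinsics"]
    p=np.linalg.solve(K,[uv[0],uv[1],1.])
    return c["position"],Ro.from_rotvec(c["attitude"]).apply([p[0],-p[1],-1])
def at(n,uv,z):
    o,d=ray(n,uv); return o+d*(z-o[2])/d[2]
def proj(n,P):
    c=get_calibration(n);q=Ro.from_rotvec(c["attitude"]).inv().apply(np.atleast_2d(P)-c["position"])
    q=np.c_[q[:,0],-q[:,1],-q[:,2]]@c["intrinsics"].T
    return q[:,:2]/q[:,2:]
def circ(x,y,z,r):
    t=np.linspace(0,2*np.pi,60);return np.c_[x+r*np.cos(t),y+r*np.sin(t),0*t+z]
E
python3 - <<'E'
from h import *
im=cv2.imread("pics/top0.png")
hsv=cv2.cvtColor(im,cv2.COLOR_BGR2HSV)
m=((hsv[...,0]<15)&(hsv[...,1]>70)).astype(np.uint8)
m[:, 270:]=0;m[:140]=0;m[265:]=0
n,_,s,c=cv2.connectedComponentsWithStats(m)
for i in range(1,n):
    if s[i,4]>150:
        P=at("top",c[i],.025);print(c[i].round(1),s[i,4],P.round(4),"diam",2*np.sqrt(s[i,4]/np.pi)*(1.058-.025)/416)
for uv,z in(((416.5,169),.163),((370,206),.130),((415,232),.098),((317,181),.108),((322,240),.063)): print(at("top",uv,z).round(4))
b=im[140:275,280:430];cv2.imwrite("pics/crop1.png",cv2.resize(b,None,fx=5,fy=4.4,interpolation=cv2.INTER_CUBIC) if 0 else cv2.resize(b,None,fx=4,fy=4,interpolation=cv2.INTER_CUBIC))
E
```

```text
[209. 174.] 717 [0.6234 0.1733 0.025 ] diam 0.07502769910796223
[170.6 225. ] 1214 [0.4931 0.2654 0.025 ] diam 0.09762732585971415
[230.2 228.6] 415 [0.4853 0.1174 0.025 ] diam 0.057080280491828235
[ 0.6084 -0.2995  0.163 ]
[ 0.5293 -0.2022  0.13  ]
[ 0.4739 -0.3142  0.098 ]
[ 0.5906 -0.0868  0.108 ]
[ 0.4562 -0.1037  0.063 ]
```

View pics/crop1.png

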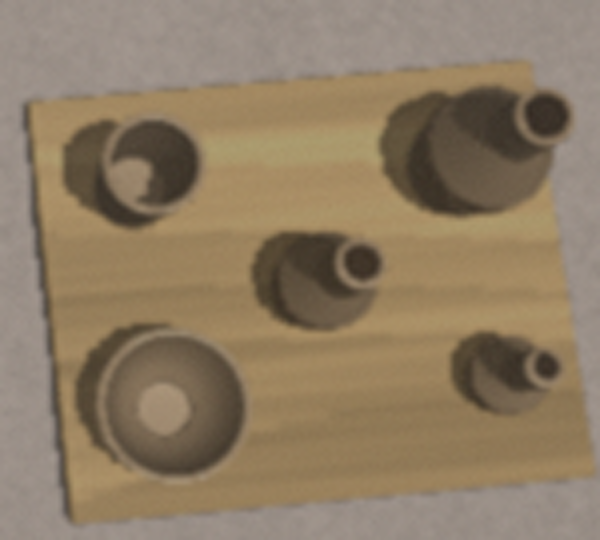

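The crop confirms three narrow-necked vases, with mouths at full-frame (416,169), (369.6,205.6) and (415.4,231.6). The tumbler and bowl are wide open. I refine the positions and compare the predicted outlines with the scene camera.

Run:
```python
from h import *
im=cv2.imread("pics/top0.png");g=cv2.cvtColor(im,cv2.COLOR_BGR2GRAY)
sc=cv2.imread("pics/scene0.png");out=cv2.resize(sc[120:270,120:380],None,fx=3,fy=3,interpolation=cv2.INTER_CUBIC)
sz={"L":((416,169),.163,.145,.017,.032),"M":((369.6,205.6),.130,.112,.015,.026),"S":((415.4,231.6),.098,.08,.012,.02)}
for k,(uv,z,h,r,f) in sz.items():
    u,v=map(round,uv);p=6;w=g[v-p:v+p+1,u-p:u+p+1]
    m=(w<75).astype(np.uint8);n,l,s,c=cv2.connectedComponentsWithStats(m);i=l[p,p]
    cc=c[i]+[u-p,v-p];P=at("top",cc,z);print(k,w.min(),s[i],cc.round(2),P.round(4))
    for zz,rr in((z,r),(.018,f)):
        q=(proj("scene",circ(P[0],P[1],zz,rr))-[120,120])*3
        cv2.polylines(out,[q.round().astype(int)],True,(0,255,0),1)
for x,y,r in((.4931,.2654,.05),(.6234,.1733,.04),(.4853,.1174,.03)):
    q=(proj("scene",circ(x,y,.025,r))-[120,120])*3
    cv2.polylines(out,[q.round().astype(int)],True,(0,255,0),1)
cv2.imwrite("pics/ov1.png",out)
```

```text
L 46 [ 1  1 11 10 87] [416.06 168.37] [ 0.6098 -0.2986  0.163 ]
M 49 [ 2  2  9  8 52] [370.08 205.21] [ 0.5311 -0.2024  0.13  ]
S 49 [ 5  3  5  5 22] [416.09 231.09] [ 0.476  -0.3169  0.098 ]
```

View pics/ov1.png

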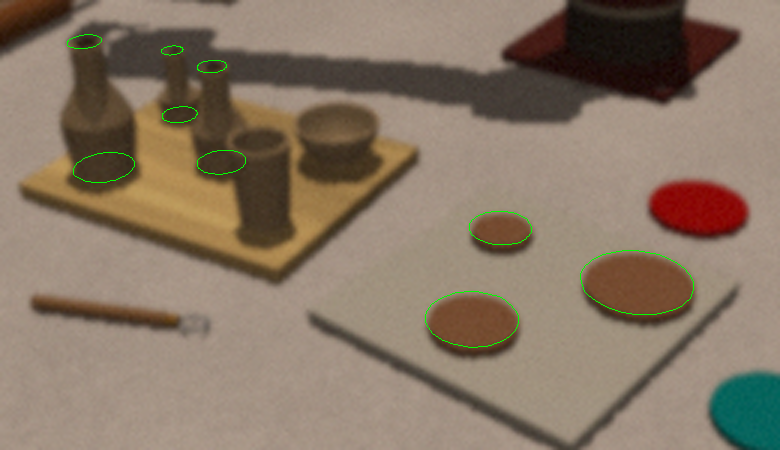

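The overlay agrees with the scene camera within about 3 mm. I use constant yaw, with the closing line radial at the start. First I go above the large vase with a partly closed gripper, keeping the TCP high.

Emit:
{"api": "arm_command", "payload": {
  "moves": [
    [[0.1,0.09,0,0,0,0],[0.3,0.25,0,0,0,0],[0.5,0.42,0,0,0,0],[0.7,0.58,0,0,0,0],[0.9,0.75,0,0,0,0],[0.9,0.75,0,0,0,0]]
  ],
  "gripper": 0.6
}}

```text
clock: 0.7
position: [0.4445, -0.4399, 0.2222]
eef_rot: [-3.07, -0.652, -0.004]
force: [-0.3, -0.3, 0.8]
width: 0.0698
grasp_force: 0.0
```

Emit:
{"api": "arm_command", "payload": {
  "moves": [
    [[0.2,0.17,0,0,0,0],[0.4,0.34,0,0,0,0],[0.6,0.51,0,0,0,0],[0.8,0.68,0,0,0,0],[0.86,0.735,0,0,0,0],[0.86,0.735,0,0,0,0],[0.86,0.735,0,0,0,0]]
  ]
}}

```text
clock: 1.4
position: [0.6103, -0.2992, 0.2218]
eef_rot: [-3.075, -0.639, 0.002]
force: [-0.3, -0.1, 0.1]
width: 0.0699
grasp_force: 0.0
```

```bash
cat >> h.py <<'E'
def wproj(P,c):
    q=Ro.from_rotvec(c["attitude"]).inv().apply(np.atleast_2d(P)-c["position"]);q=np.c_[q[:,0],-q[:,1],-q[:,2]]
    K=c["intrinsics"];rr=np.hypot(q[:,0],q[:,1]);th=np.arctan2(rr,q[:,2])
    return np.c_[K[0,2]+K[0,0]*th*q[:,0]/rr,K[1,2]+K[1,1]*th*q[:,1]/rr]
def wat(uv,z,c):
    K=c["intrinsics"];a=(uv[0]-K[0,2])/K[0,0];b=(uv[1]-K[1,2])/K[1,1];t=np.hypot(a,b)
    d=Ro.from_rotvec(c["attitude"]).apply([np.sin(t)*a/t,-np.sin(t)*b/t,-np.cos(t)])
    return c["position"]+d*(z-c["position"][2])/d[2]
E
python3 - <<'E'
from h import *
c=get_calibration("wrist");im=cv2.cvtColor(camera("wrist"),cv2.COLOR_RGB2BGR);cv2.imwrite("pics/w0raw.png",im);print(c,observe()["position"])
out=cv2.resize(im,(768,576),interpolation=cv2.INTER_CUBIC)
for x,y,z,r in((.6098,-.2986,.163,.017),(.5311,-.2024,.13,.015),(.476,-.3169,.098,.012),(.5906,-.0868,.108,.031)):
    q=wproj(circ(x,y,z,r),c)*1.5;print(q.mean(0)/1.5)
    cv2.polylines(out,[q.round().astype(int)],True,(0,255,0),1)
cv2.imwrite("pics/w0.png",out)
E
```

```text
{'intrinsics': array([[297.31863964,   0.        , 254.04897571],
       [  0.        , 297.31863964, 183.87235553],
       [  0.        ,   0.        ,   1.        ]]), 'position': array([ 0.68068164, -0.26828854,  0.38274143]), 'attitude': array([-0.25260055,  0.16718164, -1.15353626])} [ 0.60954204 -0.3004364   0.22201909]
[254.03053845 198.506008  ]
[132.40180492 219.31128613]
[222.85071957 285.14331429]
[ 64.97228092 119.82048592]
```

View pics/w0.png

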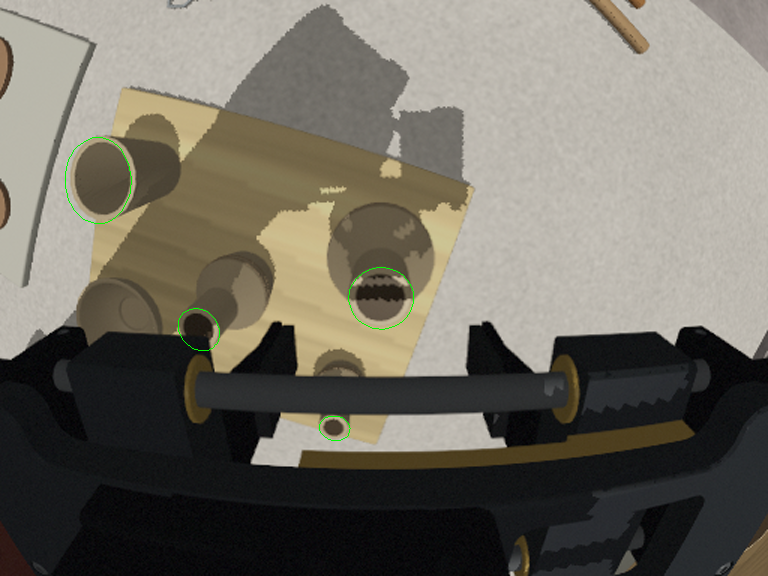

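The wrist picture shows the predicted rims on the real mouths: large at (380,298) in the view, between the fingers, medium at (199,329), small at (333,428). I descend and grip the neck.

Emit:
{"api": "arm_command", "payload": {
  "moves": [
    [[0,0.005,-0.1,0,0,0],[0,0.005,-0.2,0,0,0],[0,0.005,-0.3,0,0,0],[0,0.005,-0.4,0,0,0],[0,0.005,-0.47,0,0,0],[0,0.005,-0.47,0,0,0]]
  ]
}}

```text
clock: 2.05
position: [0.6083, -0.2994, 0.1264]
eef_rot: [-3.075, -0.634, 0.005]
force: [0.1, 0.7, 1.2]
width: 0.0696
grasp_force: 0.0
```

Emit:
{"api": "arm_command", "payload": {
  "moves": [
    [[0,0,0,0,0,0],[0,0,0,0,0,0],[0,0,0,0,0,0],[0,0,0,0,0,0],[0,0,0,0,0,0],[0,0,0,0,0,0],[0,0,0,0,0,0],[0,0,0,0,0,0]]
  ],
  "gripper": -1
}}

```text
clock: 2.85
position: [0.6105, -0.2983, 0.1288]
eef_rot: [-3.076, -0.638, -0.0]
force: [-0.6, 0.4, 2.7]
width: 0.0331
grasp_force: 30.0
```

Emit:
{"api": "arm_command", "payload": {
  "moves": [
    [[0,0,0.03,0,0,0],[0,0,0.1,0,0,0],[0,0,0.2,0,0,0],[0,0,0.32,0,0,0],[0,0,0.45,0,0,0],[0,0,0.58,0,0,0],[0,0,0.7,0,0,0],[0,0,0.75,0,0,0],[0,0,0.75,0,0,0]]
  ]
}}

```text
clock: 3.75
position: [0.6109, -0.2987, 0.2804]
eef_rot: [3.075, 0.637, 0.004]
force: [-0.2, -0.1, -3.6]
width: 0.0334
grasp_force: 30.0
```

Emit:
{"api": "arm_command", "payload": {
  "moves": [
    [[-0.01,0.05,0,0,0,0],[-0.03,0.15,0,0,0,0],[-0.06,0.3,0,0,0,0],[-0.09,0.45,0,0,0,0],[-0.12,0.6,0,0,0,0],[-0.15,0.75,0,0,0,0],[-0.18,0.9,0,0,0,0],[-0.2,1,0,0,0,0]]
  ]
}}

```text
clock: 4.55
position: [0.5689, -0.0948, 0.2769]
eef_rot: [-3.074, -0.642, 0.004]
force: [0.1, -0.2, -4.7]
width: 0.0332
grasp_force: 30.0
```

Emit:
{"api": "arm_command", "payload": {
  "moves": [
    [[-0.03,0.15,0,0,0,0],[-0.06,0.3,0,0,0,0],[-0.09,0.45,0,0,0,0],[-0.12,0.6,0,0,0,0],[-0.15,0.75,0,0,0,0],[-0.18,0.9,0,0,0,0],[-0.2,1,0,0,0,0]]
  ]
}}

```text
clock: 5.25
position: [0.5283, 0.1046, 0.277]
eef_rot: [-3.075, -0.642, 0.004]
force: [-0.4, 0.9, -4.1]
width: 0.0333
grasp_force: 30.0
```

Emit:
{"api": "arm_command", "payload": {
  "moves": [
    [[-0.03,0.15,0,0,0,0],[-0.06,0.3,0,0,0,0],[-0.1,0.45,0,0,0,0],[-0.14,0.6,0,0,0,0],[-0.17,0.72,0,0,0,0],[-0.185,0.8,0,0,0,0],[-0.185,0.817,0,0,0,0],[-0.185,0.817,0,0,0,0],[-0.185,0.817,0,0,0,0]]
  ]
}}

```text
clock: 6.15
position: [0.4935, 0.2636, 0.2779]
eef_rot: [3.076, 0.635, -0.001]
force: [0.5, -0.6, -4.4]
width: 0.0334
grasp_force: 30.0
```

Run:
```python
from h import *
c=get_calibration("wrist");im=cv2.cvtColor(camera("wrist"),cv2.COLOR_RGB2BGR);cv2.imwrite("pics/w1raw.png",im);print(observe()["position"],c["position"])
out=cv2.resize(im,(768,576),interpolation=cv2.INTER_CUBIC)
for x,y,r in((.4931,.2654,.05),(.6234,.1733,.04),(.4853,.1174,.03)):
    q=wproj(circ(x,y,.025,r),c)*1.5
    cv2.polylines(out,[q.round().astype(int)],True,(0,255,0),1)
cv2.imwrite("pics/w1.png",out)
```

```text
[0.49369171 0.26347854 0.27806014] [0.56391279 0.29454025 0.43879455]
```

View pics/w1.png

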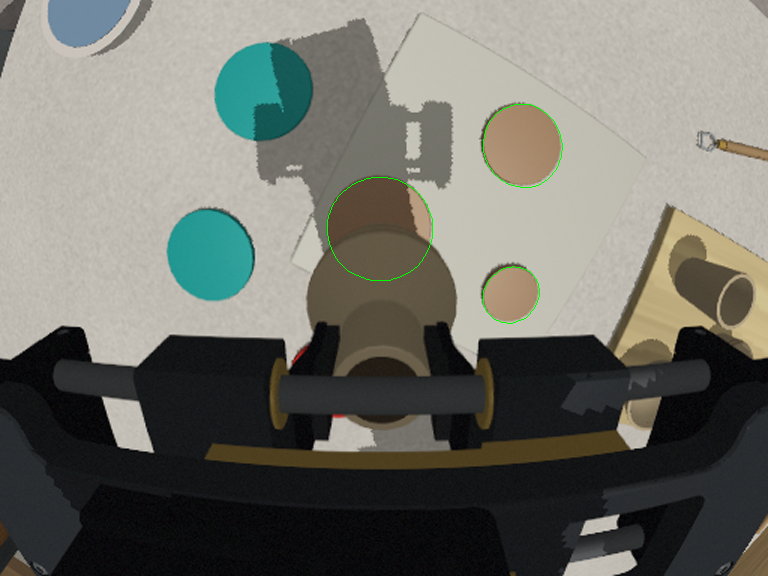

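The wrist view shows the cookie outlines lying on the cookies, with the large one at (380,229) in the view. The turquoise discs are well away. Lowering.

Emit:
{"api": "arm_command", "payload": {
  "moves": [
    [[0,0.008,-0.08,0,0,0],[0,0.008,-0.2,0,0,0],[0,0.008,-0.32,0,0,0],[0,0.008,-0.44,0,0,0],[0,0.008,-0.54,0,0,0],[0,0.008,-0.61,0,0,0],[0,0.008,-0.65,0,0,0],[0,0.008,-0.67,0,0,0],[0,0.008,-0.67,0,0,0],[0,0.008,-0.67,0,0,0]]
  ]
}}

```text
clock: 7.2
position: [0.4938, 0.2669, 0.1454]
eef_rot: [-3.076, -0.638, -0.002]
force: [0.1, 0.6, -3.9]
width: 0.0333
grasp_force: 30.0
```

Emit:
{"api": "arm_command", "payload": {
  "moves": [
    [[0,0,-0.005,0,0,0],[0,0,-0.01,0,0,0],[0,0,-0.015,0,0,0],[0,0,-0.02,0,0,0],[0,0,-0.02,0,0,0]]
  ]
}}

```text
clock: 7.7
position: [0.4933, 0.2665, 0.1404]
eef_rot: [3.076, 0.638, -0.0]
force: [-0.4, 0.6, -3.2]
width: 0.0332
grasp_force: 30.0
```

Emit:
{"api": "arm_command", "payload": {
  "moves": [
    [[0,0,-0.005,0,0,0],[0,0,-0.01,0,0,0],[0,0,-0.015,0,0,0],[0,0,-0.015,0,0,0]]
  ]
}}

```text
clock: 8.1
position: [0.4933, 0.2665, 0.1374]
eef_rot: [3.076, 0.638, -0.0]
force: [0.7, 0.1, -4.2]
width: 0.0332
grasp_force: 30.0
```

Emit:
{"api": "arm_command", "payload": {
  "moves": [
    [[0,0,-0.003,0,0,0],[0,0,-0.006,0,0,0],[0,0,-0.006,0,0,0]]
  ]
}}

```text
clock: 8.4
position: [0.4933, 0.2666, 0.1363]
eef_rot: [-3.076, -0.638, 0.0]
force: [-0.1, 0.6, -4.3]
width: 0.0331
grasp_force: 30.0
```

Emit:
{"api": "arm_command", "payload": {
  "moves": [
    [[0,0,-0.003,0,0,0],[0,0,-0.006,0,0,0],[0,0,-0.006,0,0,0]]
  ]
}}

```text
clock: 8.7
position: [0.4936, 0.2668, 0.1358]
eef_rot: [-3.076, -0.638, -0.001]
force: [-1.9, -1.0, 3.2]
width: 0.0333
grasp_force: 30.0
```

Emit:
{"api": "arm_command", "payload": {
  "moves": [
    [[0,0,-0.003,0,0,0],[0,0,-0.006,0,0,0],[0,0,-0.006,0,0,0]]
  ]
}}

```text
clock: 9.0
position: [0.4941, 0.2671, 0.1358]
eef_rot: [-3.076, -0.638, -0.004]
force: [-3.1, -2.5, 13.8]
width: 0.0327
grasp_force: 30.0
```

Contact. I relax by 1 mm, open, and lift.

Emit:
{"api": "arm_command", "payload": {
  "moves": [
    [[0,0,0.006,0,0,0],[0,0,0.006,0,0,0]]
  ]
}}

```text
clock: 9.2
position: [0.4936, 0.2668, 0.1357]
eef_rot: [-3.076, -0.638, -0.001]
force: [-2.4, -1.8, 6.4]
width: 0.0339
grasp_force: 30.0
```

Emit:
{"api": "arm_command", "payload": {
  "moves": [
    [[0,0,0,0,0,0],[0,0,0,0,0,0],[0,0,0,0,0,0],[0,0,0,0,0,0],[0,0,0,0,0,0],[0,0,0,0,0,0]]
  ],
  "gripper": 0.5
}}

```text
clock: 9.8
position: [0.4934, 0.2666, 0.1351]
eef_rot: [-3.076, -0.638, 0.0]
force: [-0.6, -0.3, -0.4]
width: 0.0639
grasp_force: 0.0
```

Emit:
{"api": "arm_command", "payload": {
  "moves": [
    [[0,0,0.05,0,0,0],[0,0,0.15,0,0,0],[0,0,0.3,0,0,0],[0,0,0.45,0,0,0],[0,0,0.55,0,0,0],[0,0,0.6,0,0,0],[0,0,0.6,0,0,0]]
  ]
}}

```text
clock: 10.5
position: [0.4939, 0.267, 0.2567]
eef_rot: [-3.076, -0.637, -0.004]
force: [-1.0, -0.3, -0.3]
width: 0.0652
grasp_force: 0.0
```

Run:
```python
from h import *
im=cv2.cvtColor(camera("scene"),cv2.COLOR_RGB2BGR)
out=cv2.resize(im[100:270,220:380],None,fx=3.5,fy=3.5,interpolation=cv2.INTER_CUBIC)
for z,r in((.025,.05),(.025,.032),(.17,.017)):
    cv2.polylines(out,[((proj("scene",circ(.4931,.2654,z,r))-[220,100])*3.5).round().astype(int)],True,(0,255,0),1)
cv2.imwrite("pics/s1.png",out)
```

```text
(no output)
```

View pics/s1.png

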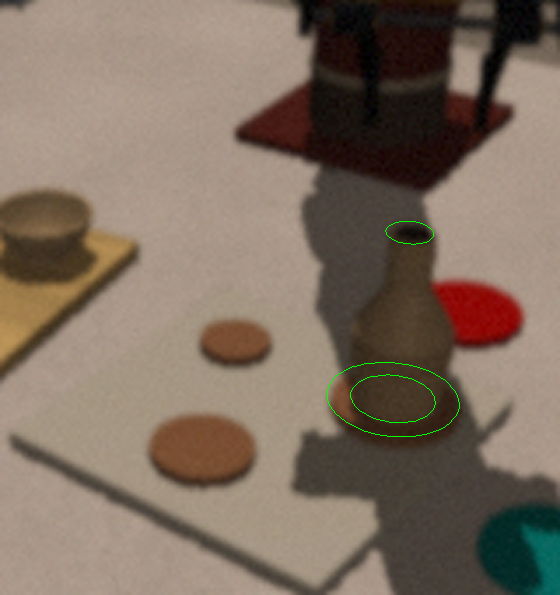

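The large vase stands on the middle of its cookie. Next, the medium vase.

Emit:
{"api": "arm_command", "payload": {
  "moves": [
    [[0.02,-0.1,0,0,0,0],[0.03,-0.3,0,0,0,0],[0.05,-0.5,0,0,0,0],[0.06,-0.7,0,0,0,0],[0.08,-0.9,0,0,0,0],[0.08,-1,0,0,0,0]]
  ]
}}

```text
clock: 11.15
position: [0.509, 0.0622, 0.2535]
eef_rot: [3.077, 0.631, -0.004]
force: [0.8, 0.3, -1.1]
width: 0.0653
grasp_force: 0.0
```

Emit:
{"api": "arm_command", "payload": {
  "moves": [
    [[0.02,-0.2,0,0,0,0],[0.04,-0.4,0,0,0,0],[0.06,-0.6,0,0,0,0],[0.08,-0.8,0,0,0,0],[0.08,-1,0,0,0,0]]
  ]
}}

```text
clock: 11.65
position: [0.5247, -0.135, 0.2535]
eef_rot: [-3.075, -0.638, 0.003]
force: [0.3, -0.0, -0.3]
width: 0.0652
grasp_force: 0.0
```

Emit:
{"api": "arm_command", "payload": {
  "moves": [
    [[0.02,-0.15,0,0,0,0],[0.03,-0.3,0,0,0,0],[0.03,-0.345,0,0,0,0],[0.03,-0.345,0,0,0,0],[0.03,-0.345,0,0,0,0]]
  ]
}}

```text
clock: 12.15
position: [0.5312, -0.2009, 0.2543]
eef_rot: [-3.075, -0.639, 0.001]
force: [-0.2, 0.6, 0.2]
width: 0.0654
grasp_force: 0.0
```

Emit:
{"api": "arm_command", "payload": {
  "moves": [
    [[0,-0.007,-0.1,0,0,0],[0,-0.007,-0.25,0,0,0],[0,-0.007,-0.4,0,0,0],[0,-0.007,-0.52,0,0,0],[0,-0.007,-0.62,0,0,0],[0,-0.007,-0.72,0,0,0],[0,-0.007,-0.79,0,0,0],[0,-0.007,-0.79,0,0,0],[0,-0.007,-0.79,0,0,0]]
  ]
}}

```text
clock: 13.05
position: [0.5317, -0.2032, 0.0976]
eef_rot: [-3.076, -0.639, -0.0]
force: [0.5, -0.9, 0.6]
width: 0.0652
grasp_force: 0.0
```

Emit:
{"api": "arm_command", "payload": {
  "moves": [
    [[0,0,0,0,0,0],[0,0,0,0,0,0],[0,0,0,0,0,0],[0,0,0,0,0,0],[0,0,0,0,0,0],[0,0,0,0,0,0],[0,0,0,0,0,0],[0,0,0,0,0,0]]
  ],
  "gripper": -1
}}

```text
clock: 13.85
position: [0.5314, -0.2037, 0.0972]
eef_rot: [-3.076, -0.638, -0.0]
force: [-0.6, 1.5, 2.2]
width: 0.0293
grasp_force: 29.9
```

Emit:
{"api": "arm_command", "payload": {
  "moves": [
    [[0,0,0.03,0,0,0],[0,0,0.1,0,0,0],[0,0,0.2,0,0,0],[0,0,0.32,0,0,0],[0,0,0.45,0,0,0],[0,0,0.58,0,0,0],[0,0,0.7,0,0,0],[0,0,0.75,0,0,0],[0,0,0.75,0,0,0],[0,0,0.75,0,0,0]]
  ]
}}

```text
clock: 14.85
position: [0.5309, -0.2037, 0.2463]
eef_rot: [-3.076, -0.637, 0.001]
force: [0.2, 0.4, -3.5]
width: 0.0292
grasp_force: 29.9
```

Emit:
{"api": "arm_command", "payload": {
  "moves": [
    [[0.015,0.06,0,0,0,0],[0.05,0.18,0,0,0,0],[0.08,0.33,0,0,0,0],[0.12,0.48,0,0,0,0],[0.15,0.63,0,0,0,0],[0.19,0.78,0,0,0,0],[0.23,0.93,0,0,0,0],[0.23,0.98,0,0,0,0]]
  ]
}}

```text
clock: 15.65
position: [0.5772, -0.0023, 0.2459]
eef_rot: [-3.072, -0.646, 0.002]
force: [-0.0, 0.5, -2.9]
width: 0.0297
grasp_force: 29.9
```

Emit:
{"api": "arm_command", "payload": {
  "moves": [
    [[0.04,0.13,0,0,0,0],[0.07,0.28,0,0,0,0],[0.11,0.43,0,0,0,0],[0.15,0.58,0,0,0,0],[0.19,0.73,0,0,0,0],[0.22,0.84,0,0,0,0],[0.23,0.903,0,0,0,0],[0.23,0.903,0,0,0,0],[0.23,0.903,0,0,0,0]]
  ]
}}

```text
clock: 16.55
position: [0.6232, 0.1716, 0.2467]
eef_rot: [3.076, 0.636, -0.002]
force: [-1.2, -0.9, -2.7]
width: 0.0294
grasp_force: 29.9
```

Emit:
{"api": "arm_command", "payload": {
  "moves": [
    [[0,0.008,-0.08,0,0,0],[0,0.008,-0.2,0,0,0],[0,0.008,-0.32,0,0,0],[0,0.008,-0.44,0,0,0],[0,0.008,-0.54,0,0,0],[0,0.008,-0.61,0,0,0],[0,0.008,-0.66,0,0,0],[0,0.008,-0.68,0,0,0],[0,0.008,-0.68,0,0,0],[0,0.008,-0.68,0,0,0]]
  ]
}}

```text
clock: 17.55
position: [0.6238, 0.1746, 0.112]
eef_rot: [-3.076, -0.638, -0.002]
force: [-0.2, 0.4, -3.0]
width: 0.0294
grasp_force: 29.9
```

Emit:
{"api": "arm_command", "payload": {
  "moves": [
    [[0,0,-0.005,0,0,0],[0,0,-0.01,0,0,0],[0,0,-0.015,0,0,0],[0,0,-0.015,0,0,0]]
  ]
}}

```text
clock: 17.95
position: [0.6233, 0.1744, 0.1081]
eef_rot: [-3.076, -0.638, 0.0]
force: [-0.2, -0.2, -2.9]
width: 0.0296
grasp_force: 29.9
```

Emit:
{"api": "arm_command", "payload": {
  "moves": [
    [[0,0,-0.005,0,0,0],[0,0,-0.01,0,0,0],[0,0,-0.01,0,0,0]]
  ]
}}

```text
clock: 18.25
position: [0.6232, 0.1744, 0.1059]
eef_rot: [-3.076, -0.638, 0.001]
force: [0.4, 0.2, -2.1]
width: 0.0294
grasp_force: 29.9
```

Emit:
{"api": "arm_command", "payload": {
  "moves": [
    [[0,0,-0.003,0,0,0],[0,0,-0.006,0,0,0],[0,0,-0.006,0,0,0]]
  ]
}}

```text
clock: 18.55
position: [0.6233, 0.1744, 0.1048]
eef_rot: [-3.076, -0.638, 0.0]
force: [-0.2, 0.5, -2.6]
width: 0.0295
grasp_force: 29.9
```

Emit:
{"api": "arm_command", "payload": {
  "moves": [
    [[0,0,-0.003,0,0,0],[0,0,-0.005,0,0,0],[0,0,-0.005,0,0,0]]
  ]
}}

```text
clock: 18.85
position: [0.6235, 0.1745, 0.1043]
eef_rot: [-3.076, -0.638, -0.001]
force: [0.2, 0.6, 0.6]
width: 0.0293
grasp_force: 29.9
```

Light contact. I release and lift clear.

Emit:
{"api": "arm_command", "payload": {
  "moves": [
    [[0,0,0,0,0,0],[0,0,0,0,0,0],[0,0,0,0,0,0],[0,0,0,0,0,0],[0,0,0,0,0,0],[0,0,0,0,0,0]]
  ],
  "gripper": 0.4
}}

```text
clock: 19.45
position: [0.6234, 0.1744, 0.104]
eef_rot: [-3.076, -0.638, -0.0]
force: [0.3, 0.3, -0.2]
width: 0.0599
grasp_force: 0.0
```

Emit:
{"api": "arm_command", "payload": {
  "moves": [
    [[0,0,0.05,0,0,0],[0,0,0.15,0,0,0],[0,0,0.3,0,0,0],[0,0,0.45,0,0,0],[0,0,0.6,0,0,0],[0,0,0.7,0,0,0],[0,0,0.7,0,0,0],[0,0,0.7,0,0,0]]
  ]
}}

```text
clock: 20.25
position: [0.6234, 0.1745, 0.2445]
eef_rot: [-3.076, -0.638, -0.001]
force: [0.3, -0.1, 0.0]
width: 0.061
grasp_force: 0.0
```

Run:
```python
from h import *
c=dict(intrinsics=np.array([[297.3186,0,254.049],[0,297.3186,183.8724],[0,0,1]]),position=np.array([.68068,-.26829,.38274]),attitude=np.array([-.25260,.16718,-1.15354]))
g=cv2.cvtColor(cv2.imread("pics/w0raw.png"),cv2.COLOR_BGR2GRAY)
for u,v,z in((222,285,.098),(132,219,.13)):
    p=9;w=g[v-p:v+p+1,u-p:u+p+1]
    n,l,s,cc=cv2.connectedComponentsWithStats((w<75).astype(np.uint8));i=l[p,p]
    q=cc[i]+[u-p,v-p];print(s[i],q,wat(q,z,c).round(4))
```

```text
[ 3  4 12 10 94] [221.86170213 284.58510638] [ 0.4766 -0.3155  0.098 ]
[  0   0  19  19 332] [131.46686747 219.25903614] [ 0.5312 -0.2016  0.13  ]
```

Emit:
{"api": "arm_command", "payload": {
  "moves": [
    [[-0.03,-0.1,0,0,0,0],[-0.08,-0.28,0,0,0,0],[-0.13,-0.46,0,0,0,0],[-0.18,-0.64,0,0,0,0],[-0.23,-0.82,0,0,0,0],[-0.28,-1,0,0,0,0]]
  ]
}}

```text
clock: 20.85
position: [0.5661, -0.0271, 0.2427]
eef_rot: [-3.076, -0.637, 0.003]
force: [0.5, -0.1, -0.0]
width: 0.061
grasp_force: 0.0
```

Emit:
{"api": "arm_command", "payload": {
  "moves": [
    [[-0.05,-0.2,0,0,0,0],[-0.11,-0.4,0,0,0,0],[-0.17,-0.6,0,0,0,0],[-0.23,-0.8,0,0,0,0],[-0.28,-1,0,0,0,0]]
  ]
}}

```text
clock: 21.35
position: [0.5098, -0.2271, 0.2428]
eef_rot: [-3.075, -0.637, 0.003]
force: [0.8, -0.1, -1.0]
width: 0.0608
grasp_force: 0.0
```

Emit:
{"api": "arm_command", "payload": {
  "moves": [
    [[-0.08,-0.2,0,0,0,0],[-0.15,-0.38,0,0,0,0],[-0.177,-0.45,0,0,0,0],[-0.177,-0.45,0,0,0,0],[-0.177,-0.45,0,0,0,0]]
  ]
}}

```text
clock: 21.85
position: [0.4763, -0.3142, 0.2432]
eef_rot: [-3.074, -0.639, 0.001]
force: [0.5, 0.5, 1.0]
width: 0.061
grasp_force: 0.0
```

Emit:
{"api": "arm_command", "payload": {
  "moves": [
    [[0,0,-0.1,0,0,0],[0,0,-0.25,0,0,0],[0,0,-0.4,0,0,0],[0,0,-0.55,0,0,0],[0,0,-0.68,0,0,0],[0,0,-0.78,0,0,0],[0,0,-0.86,0,0,0],[0,0,-0.89,0,0,0],[0,0,-0.89,0,0,0],[0,0,-0.89,0,0,0]]
  ]
}}

```text
clock: 22.85
position: [0.4768, -0.315, 0.0667]
eef_rot: [3.076, 0.639, 0.001]
force: [0.2, -1.1, 0.1]
width: 0.0612
grasp_force: 0.0
```

Emit:
{"api": "arm_command", "payload": {
  "moves": [
    [[0,0,0,0,0,0],[0,0,0,0,0,0],[0,0,0,0,0,0],[0,0,0,0,0,0],[0,0,0,0,0,0],[0,0,0,0,0,0],[0,0,0,0,0,0],[0,0,0,0,0,0]]
  ],
  "gripper": -1
}}

```text
clock: 23.65
position: [0.4759, -0.3156, 0.0659]
eef_rot: [-3.076, -0.638, 0.0]
force: [-0.1, -0.8, -0.6]
width: 0.0234
grasp_force: 30.0
```

Emit:
{"api": "arm_command", "payload": {
  "moves": [
    [[0,0,0.03,0,0,0],[0,0,0.1,0,0,0],[0,0,0.2,0,0,0],[0,0,0.32,0,0,0],[0,0,0.45,0,0,0],[0,0,0.58,0,0,0],[0,0,0.7,0,0,0],[0,0,0.75,0,0,0],[0,0,0.75,0,0,0],[0,0,0.75,0,0,0]]
  ]
}}

```text
clock: 24.65
position: [0.4756, -0.3154, 0.2152]
eef_rot: [-3.076, -0.638, 0.001]
force: [-0.2, -0.3, -1.8]
width: 0.0236
grasp_force: 30.0
```

Emit:
{"api": "arm_command", "payload": {
  "moves": [
    [[0,0.06,0,0,0,0],[0,0.2,0,0,0,0],[0.01,0.36,0,0,0,0],[0.01,0.52,0,0,0,0],[0.02,0.68,0,0,0,0],[0.02,0.84,0,0,0,0],[0.02,1,0,0,0,0]]
  ]
}}

```text
clock: 25.35
position: [0.479, -0.1133, 0.2148]
eef_rot: [-3.075, -0.638, 0.003]
force: [1.0, 1.5, -0.9]
width: 0.0232
grasp_force: 30.0
```

Emit:
{"api": "arm_command", "payload": {
  "moves": [
    [[0,0.16,0,0,0,0],[0.01,0.32,0,0,0,0],[0.01,0.48,0,0,0,0],[0.02,0.64,0,0,0,0],[0.02,0.8,0,0,0,0],[0.02,0.94,0,0,0,0],[0.02,1,0,0,0,0]]
  ]
}}

```text
clock: 26.05
position: [0.4826, 0.0879, 0.215]
eef_rot: [-3.074, -0.644, 0.002]
force: [0.3, 0.3, -0.3]
width: 0.0233
grasp_force: 30.0
```

Emit:
{"api": "arm_command", "payload": {
  "moves": [
    [[0.009,0.1,0,0,0,0],[0.009,0.164,0,0,0,0],[0.009,0.164,0,0,0,0],[0.009,0.164,0,0,0,0]]
  ]
}}

```text
clock: 26.45
position: [0.4856, 0.1163, 0.2156]
eef_rot: [3.076, 0.637, -0.001]
force: [0.1, 0.3, -0.1]
width: 0.0234
grasp_force: 30.0
```

Emit:
{"api": "arm_command", "payload": {
  "moves": [
    [[0,0,-0.08,0,0,0],[0,0,-0.2,0,0,0],[0,0,-0.32,0,0,0],[0,0,-0.44,0,0,0],[0,0,-0.54,0,0,0],[0,0,-0.61,0,0,0],[0,0,-0.66,0,0,0],[0,0,-0.68,0,0,0],[0,0,-0.68,0,0,0],[0,0,-0.68,0,0,0]]
  ]
}}

```text
clock: 27.45
position: [0.4863, 0.1173, 0.0807]
eef_rot: [3.076, 0.638, 0.002]
force: [0.7, -0.6, -0.5]
width: 0.0234
grasp_force: 30.0
```

Emit:
{"api": "arm_command", "payload": {
  "moves": [
    [[0,0,-0.005,0,0,0],[0,0,-0.01,0,0,0],[0,0,-0.015,0,0,0],[0,0,-0.015,0,0,0]]
  ]
}}

```text
clock: 27.85
position: [0.4857, 0.1171, 0.0769]
eef_rot: [3.076, 0.638, -0.0]
force: [-0.7, 0.5, -1.2]
width: 0.0233
grasp_force: 30.0
```

Emit:
{"api": "arm_command", "payload": {
  "moves": [
    [[0,0,-0.003,0,0,0],[0,0,-0.006,0,0,0],[0,0,-0.006,0,0,0]]
  ]
}}

```text
clock: 28.15
position: [0.4857, 0.1172, 0.0756]
eef_rot: [-3.076, -0.638, 0.0]
force: [-0.4, 0.1, -0.8]
width: 0.0234
grasp_force: 30.0
```

Emit:
{"api": "arm_command", "payload": {
  "moves": [
    [[0,0,-0.003,0,0,0],[0,0,-0.006,0,0,0],[0,0,-0.006,0,0,0]]
  ]
}}

```text
clock: 28.45
position: [0.4857, 0.1171, 0.0744]
eef_rot: [-3.076, -0.638, 0.0]
force: [1.0, 0.4, -2.0]
width: 0.0237
grasp_force: 30.0
```

Emit:
{"api": "arm_command", "payload": {
  "moves": [
    [[0,0,-0.003,0,0,0],[0,0,-0.006,0,0,0],[0,0,-0.006,0,0,0]]
  ]
}}

```text
clock: 28.75
position: [0.4857, 0.1171, 0.0732]
eef_rot: [-3.076, -0.638, 0.0]
force: [-0.1, -0.3, -1.0]
width: 0.0234
grasp_force: 30.0
```

Emit:
{"api": "arm_command", "payload": {
  "moves": [
    [[0,0,-0.002,0,0,0],[0,0,-0.004,0,0,0],[0,0,-0.004,0,0,0]]
  ]
}}

```text
clock: 29.05
position: [0.486, 0.1172, 0.0729]
eef_rot: [3.076, 0.638, 0.001]
force: [-1.5, -0.9, 3.5]
width: 0.0236
grasp_force: 30.0
```

Contact. I release, retreat upward and check from above.

Emit:
{"api": "arm_command", "payload": {
  "moves": [
    [[0,0,0,0,0,0],[0,0,0,0,0,0],[0,0,0,0,0,0],[0,0,0,0,0,0],[0,0,0,0,0,0],[0,0,0,0,0,0]]
  ],
  "gripper": 0.3
}}

```text
clock: 29.65
position: [0.4857, 0.1172, 0.0725]
eef_rot: [-3.076, -0.638, 0.0]
force: [0.5, 0.3, 0.8]
width: 0.055
grasp_force: 0.0
```

Emit:
{"api": "arm_command", "payload": {
  "moves": [
    [[0,0,0.05,0,0,0],[0,0,0.15,0,0,0],[0,0,0.3,0,0,0],[0,0,0.45,0,0,0],[0,0,0.6,0,0,0],[0,0,0.75,0,0,0],[0,0,0.9,0,0,0],[0,0,1,0,0,0]]
  ]
}}

```text
clock: 30.45
position: [0.4861, 0.1175, 0.2757]
eef_rot: [3.076, 0.638, 0.004]
force: [0.4, -0.2, -0.3]
width: 0.0564
grasp_force: 0.0
```

Emit:
{"api": "arm_command", "payload": {
  "moves": [
    [[0,-0.1,0,0,0,0],[0,-0.3,0,0,0,0],[0,-0.5,0,0,0,0],[0,-0.7,0,0,0,0],[0,-0.85,0,0,0,0],[0,-1,0,0,0,0],[0,-1,0,0,0,0],[0,-1,0,0,0,0]]
  ]
}}

```text
clock: 31.25
position: [0.4857, -0.083, 0.2731]
eef_rot: [-3.076, -0.636, -0.001]
force: [0.3, 0.4, -0.3]
width: 0.0566
grasp_force: 0.0
```

Emit:
{"api": "arm_command", "payload": {
  "moves": [
    [[0,-0.1,0,0,0,0],[0,-0.3,0,0,0,0],[0,-0.5,0,0,0,0],[0,-0.7,0,0,0,0],[0,-0.85,0,0,0,0],[0,-1,0,0,0,0],[0,-1,0,0,0,0],[0,-1,0,0,0,0]]
  ]
}}

```text
clock: 32.05
position: [0.4863, -0.2817, 0.2726]
eef_rot: [-3.075, -0.639, -0.0]
force: [0.1, 1.5, -0.4]
width: 0.0564
grasp_force: 0.0
```

Run:
```python
from h import *
V=((.4931,.2654,.05,.032,.145,.017),(.6234,.1733,.04,.026,.112,.015),(.4853,.1174,.03,.02,.08,.012))
outs=[]
for n,(u,v,w,h),f in(("scene",(210,90,170,200),2.25),("top",(120,120,170,150),2.25)):
    im=cv2.cvtColor(camera(n),cv2.COLOR_RGB2BGR);o=cv2.resize(im[v:v+h,u:u+w],None,fx=f,fy=f,interpolation=cv2.INTER_CUBIC)
    for x,y,rc,rf,hh,rn in V:
        for z,r in((.025,rc),(.025+hh,rn)):
            cv2.polylines(o,[((proj(n,circ(x,y,z,r))-[u,v])*f).round().astype(int)],True,(0,255,0),1)
    outs.append(cv2.copyMakeBorder(o,0,450-o.shape[0],0,0,cv2.BORDER_CONSTANT))
cv2.imwrite("pics/fin.png",np.hstack(outs))
o=observe();print(o["clock"],o["position"],o["force"])
```

```text
32.15 [ 0.48651291 -0.28078725  0.27281984] [ 0.33177414  0.15543146 -0.82757729]
```

View pics/fin.png

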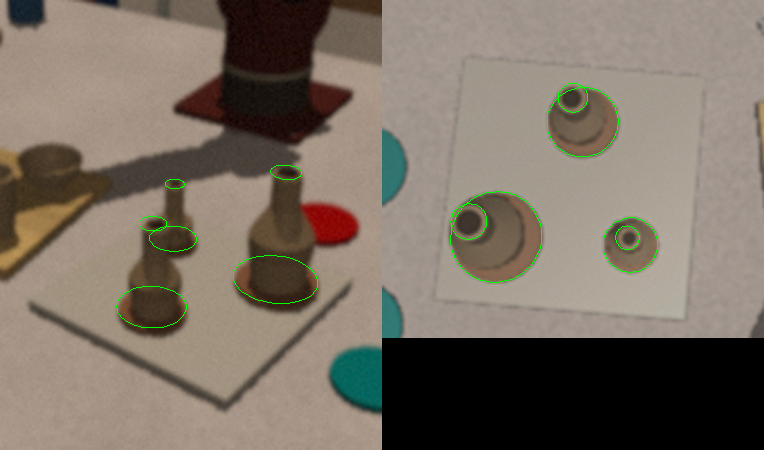

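Both views show all three vases upright, with their rims on the predicted centred circles: large (469,222), medium (572,98), small (628,238) in the top half of the picture. The cookies have not moved.

```bash
python3 -c "
from station import *
print(hand_in())"
```

```text
the job is handed in; nothing more can be done
None
```

I stood the large, medium and small vases, in that order, upright and within about 2 mm of the middle of their own cookies, then handed the job in at about 32 s; the hand-in gave no verdict.

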